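Close the humidifier's winged filler cap

TASK

Put the orange winged filler cap back on the desk humidifier: set it upright on the blue filler neck, let it lie loose there and back it off (counter-clockwise from above) until its lugs fall off the ends of the thread ridges with a click, then screw it on (clockwise) until it is fully home against its stop. Be gentle, never force it down or round when it binds or stops, and leave the other things on the desk where they are.

Things in the scene. Friction and masses are not known exactly. Their poses are not given: they have to be found in the camera images.
- cap_grip (a point): Middle of the wing of the loose orange filler cap, on the cap's axis, 39 mm above its underside. The wing stands upright on the cap: 44 mm long (x axis), 10 mm thick (y axis), rising 24 mm above the round skirt; this point is 12 mm above the skirt's top and 12 mm below the wing's top. z up.
- cap: The same cap (about 0.12 kg): middle of its underside. It stands upright on the desk at the start. Its skirt is 59 mm across, 27 mm high, open below; inside, three lugs 120 degrees apart (4 mm wide, 3 mm thick) point inward 3 mm above the underside, and the ceiling is 24 mm up. Axes as for cap_grip; the wing may be taken either way round.
- seat (a point): Middle of the flat top face of the humidifier, where the cap's underside sits when home, on the axis of the blue filler neck; z up. cap_grip stands above it by 49.5 mm when the cap lies loose on the thread ridges (52.5 mm if by chance on their raised lips), 43 mm when its lugs have dropped into the gaps, 39 mm when home (rattling up to 0.5 mm).
- humidifier: White round desk humidifier, 128 mm across, 75 mm high, fixed to the desk; middle of its underside, z up. A small mist nozzle on its top, 46 mm from the axis along x, stands 5 mm high. Cap or neck is spoiled if they press on one another with over 40 N (about 0.8 N m of turning).
- neck_top (a point): Middle of the top of the blue filler neck, 22 mm above seat. The neck is 40 mm across, 50 mm over its three ridges, tapering to 32 mm at the top; the cap goes over it with 1.5 mm play all round. How the ridges are turned about the axis differs each time; this frame does not tell it.
- ridges (a point): On the neck's axis at the flat tops of the three ridges, 13.5 mm above seat. Lugs resting there bind on raised lips (3 mm) when turned clockwise. Turned counter-clockwise, at most 120 degrees, with the cap loose to fall by its weight, they drop into 16 degree gaps; now and then they do so when set down. Turned on, they run against a wall.
- gaps (a point): On the neck's axis at the floor of the gaps, 7 mm above seat. From here clockwise the lugs run under the ridges: the cap sinks 4 mm in about 80 degrees and meets a hard stop at about 85. Free turning takes under 0.05 N m; 0.15 to 0.3 N m against a stop or wall is firm enough. An open hand round the wing, not squeezing it, lets the cap drop and sink freely.
- mouse: Black computer mouse, 112x59x35 mm, loose, to be left alone; origin under its middle.
- phone: Phone in a black case lying face up, 166x81x11 mm, loose, to be left alone; origin under its middle.
- mug: White mug, 84x118x97 mm, loose, to be left alone; origin on its underside.
- lemon: Lemon, 78x55x56 mm, loose, to be left alone; origin under its middle.
There are look-alikes about, which are no part of the job. Of the things like the cap, leave any that is pink, purple or turquoise; of the rest the larger one is meant.

How it is judged:
By the outcome, as a careful person would: the job done as asked, in the order asked, and still so for the second after the job is handed in, with the robot touching nothing.
It also fails if it takes over 70 s, if anything falls off the work surface, if the arm or the gripper's body presses on something with over 40 N, if the wrist force passes 120 N, or if a joint passes its speed limit or range.

ROBOT

A 6-joint arm with a two-finger parallel gripper is mounted at the origin on a cart in front of the work surface, level with it; the furniture and walls round the work are solid. World frame = base frame: x ahead of the robot, y to its left, z up, the work surface at z = 0. Lengths are in m, angles in rad, forces in N, time in s.
With the tool pointing down it reaches from about 0.35 to 0.775 m from the base axis. Payload 5.5 kg.
Tool frame: the origin (TCP) lies between the finger pads; the fingertips stand 11 mm ahead of it and the grasp point (between the pads) lies 8 mm behind it (tips_ahead is the distance from the TCP to the fingertips, in m); z points along the fingers, y is the line along which they close (so a half turn about z gives the same grasp; the last joint's range is limited). The gripper opens to 85 mm and grips with 20 to 120 N. Pads are 22 mm wide; open, the fingers measure 114 mm over their backs; the gripper's body (76 mm by 85 mm) begins 54 mm behind the grasp point. The pads swing forward as they close: fully open they stand 13 mm farther back than shut.
Start: joints at [-1.293, 0.313, 0.046, 1.304, 0, 1.431], TCP at [0.233, -0.526, 0.242] pointing down, gripper open.
Joint ranges: [-2.76, 2.76], [-0.86, 1.69], [-1.03, 1.26], [-2.2, 2.34], [-1.47, 1.5], [-3.14, 3.14]. Speed limits (rad/s): [2.57, 2.57, 3.14, 3.14, 3.14, 3.14].

INTERFACE

Orientations are given as a unit quaternion [w, x, y, z].
In Python, from workcell import * gives the robot as it stands. The module is installed in compiled form; this text tells all that it offers.
- The arm moves only by the tool jog_arm, never from a script. Its argument "moves" is a list of rows, each an object with "fingers": the closure, from 0 (fully open) to 1 (shut); "slide": the shift along the tool's x, y, z in mm, a list of three; "angular": the turn, a rotation vector about the tool's x, y, z in degrees, a list of three. A call has 1 to 10 rows; each row is the pose to reach, as a shift and turn from the pose commanded when the call began, along the tool's axes at that moment; what a row does not reach only later rows make up. A row lasts 1/12 s, in which the tool goes at most 41.7 mm and 7.16 degrees, less where a joint would pass 70% of its speed; a pose out of reach is approached as far as the arm can. A call with a gripper value outside its range is refused whole. The fingers move at their own pace and stop on an object; "squeeze" is the grip in N (left out, the last holds). Time passes only in rows, so rows that repeat a pose let the fingers close. It gives the time, the measured TCP pose, the force, the opening and the grip force at its end, in the units of the state.
- get_state(): the state, without advancing time (a new reading comes with each control period).
- read_camera(name): name is "scene" or "side" or "wrist"; returns a dict with "color" (420x560x3 uint8, red, green, blue), "fovy" (degrees; the focal length in pixels is half the picture's height over the tangent of half this angle, whatever the lens; pixels are square), "cx", "cy" (the principal point, pixels), "world_from_camera" (4x4, takes a point from camera to world coordinates); the wrist camera has in their place "tool_from_camera" (4x4, takes a point from camera to tool coordinates, whose origin is the TCP and whose axes are the flange's). Camera axes: x right, y down, z forward; pixel columns grow to the right and rows downward; lengths in m; the calibration is good to about 2 mm. A picture is of the moment at which its call begins: read the wrist's pose just before it. There is no depth.
- hand_in(): hands the job in; it is judged then, once.
Trained networks look in a picture, given as the dict that the camera call returned (one of the last four; its "shot" number tells which), for a name from the list of things; names that differ only in an ending like _2 or _b are one class to them, and where a whole thing is asked for, a point or a joint stands for the part that bears it (a point fixed in the world has none). Each returns a list of dicts, best first, with "p" (0 to 1); they miss things now and then, are a little off and sometimes report something else, mostly with a low value. They report only what shows in the picture. A call takes as long as a camera call. They do not tell look-alikes from the thing itself.
- look_for(target, picture): "point" ([column, row] in pixels, amid what is visible of it).
- tip_of(target, picture): "point" ([column, row] in pixels: a listed point, or the origin of a listed thing).
The state is a dict: "clock": time; "joint_pos": joint angles; "qvel": joint speeds; "tau": joint torques, N m; "tcp_pos": TCP position; "orientation": TCP orientation; "wrist_force": force on the tool from outside, world axes, zero at the start; "ft_torque": the same for the moment, N m; "finger_gap": finger opening in m; "grip_force": force on a finger pad.
Only numpy, scipy, OpenCV 4.12 (cv2) and the standard library are available. Lean on these libraries where they do the work, as an engineer would, in place of code of your own. Each camera call takes 0.05 s, during which the arm holds its last target. There are 200 camera calls.

## Working session

There is one attempt and no reset: what is moved stays moved. The work goes in short steps, Python scripts to look and compute and a tool call to move; the robot and the scene stay as the last step left them, time stands still between calls to the robot, and variables do not carry over. Pictures are saved under pics/ and viewed, at most 13 in all, crops included, and the job is handed in when it is done.

Besides the shell and the picture viewer there is one more tool, called after ">>>" as name(argument=value, ...), one argument or row to a line, values as JSON. jog_arm: Moves the arm, as the interface text tells. Its arguments: {"type":"object","properties":{"moves":{"type":"array","items":{"type":"object","properties":{"fingers":{"type":"number"},"slide":{"type":"array","items":{"type":"number"}},"angular":{"type":"array","items":{"type":"number"}}}}},"squeeze":{"type":"number"}},"required":["moves"]}

```bash
mkdir -p pics
cat > h.py <<'E'
from workcell import *
import numpy as np, cv2
from scipy.spatial.transform import Rotation as R
def save(p,n): cv2.imwrite('pics/'+n,p['color'][:,:,::-1])
def cam(p,st=None):
    if 'world_from_camera' in p: return np.array(p['world_from_camera'])
    T=np.eye(4); q=st['orientation']; T[:3,:3]=R.from_quat([q[1],q[2],q[3],q[0]]).as_matrix(); T[:3,3]=st['tcp_pos']
    return T@np.array(p['tool_from_camera'])
def ray(p,px,st=None):
    f=p['color'].shape[0]/2/np.tan(np.radians(p['fovy'])/2)
    T=cam(p,st); d=T[:3,:3]@np.array([(px[0]-p['cx'])/f,(px[1]-p['cy'])/f,1]); return T[:3,3],d
def atz(p,px,z,st=None):
    o,d=ray(p,px,st); return o+d*(z-o[2])/d[2]
def tri(a,b):
    A=np.zeros((3,3));y=np.zeros(3)
    for o,d in (a,b):
        d=d/np.linalg.norm(d);P=np.eye(3)-np.outer(d,d);A+=P;y+=P@o
    return np.linalg.solve(A,y)
E
cat > a.py <<'E'
from h import *
s=get_state();print({k:np.round(v,3) for k,v in s.items()})
P={n:read_camera(n) for n in('scene','side','wrist')}
for n,p in P.items(): save(p,n+'0.png')
for n,p in P.items():
    for t,z in (('cap_grip',.039),('cap',0),('seat',.075),('neck_top',.097)):
        for r in tip_of(t,p)[:4]: print(n,t,round(r['p'],2),np.round(r['point']),np.round(atz(p,r['point'],z,s),3))
im=np.hstack([P['scene']['color'],P['side']['color']]);
E
python3 a.py
```

```text
{'clock': np.float64(0.0), 'joint_pos': array([-1.293,  0.314,  0.045,  1.304, -0.   ,  1.431]), 'qvel': array([-0.   ,  0.   , -0.   ,  0.   ,  0.001, -0.001]), 'tau': array([-0.0000e+00, -4.8063e+01,  2.9853e+01,  1.9000e-02, -0.0000e+00,
       -0.0000e+00]), 'tcp_pos': array([ 0.233, -0.525,  0.241]), 'orientation': array([-0.001,  0.978,  0.207, -0.   ]), 'wrist_force': array([-0.007,  0.309,  0.439]), 'ft_torque': array([-0.039, -0.021, -0.092]), 'grip_force': np.float64(0.0), 'finger_gap': np.float64(0.085)}
scene cap_grip 0.85 [314. 180.] [ 0.547 -0.226  0.039]
scene cap_grip 0.84 [289. 197.] [ 0.565 -0.124  0.039]
scene cap_grip 0.69 [274. 222.] [ 0.54  -0.019  0.039]
scene cap_grip 0.51 [288. 169.] [ 0.642 -0.217  0.039]
scene cap 0.85 [289. 206.] [ 0.562 -0.12   0.   ]
scene cap 0.72 [275. 226.] [ 0.547 -0.031  0.   ]
scene cap 0.72 [309. 188.] [ 0.559 -0.219  0.   ]
scene cap 0.51 [283. 178.] [ 0.654 -0.205  0.   ]
scene seat 0.67 [229. 268.] [0.517 0.193 0.075]
scene neck_top 0.77 [228. 262.] [0.519 0.192 0.097]
side cap_grip 0.73 [255. 188.] [ 0.65  -0.233  0.039]
side cap_grip 0.71 [273. 208.] [ 0.566 -0.121  0.039]
side cap_grip 0.64 [281. 190.] [ 0.545 -0.236  0.039]
side cap_grip 0.58 [277. 229.] [ 0.539 -0.004  0.039]
side cap 0.71 [274. 218.] [ 0.558 -0.108  0.   ]
side cap 0.61 [243. 220.] [ 0.675 -0.084  0.   ]
side cap 0.58 [278. 200.] [ 0.558 -0.219  0.   ]
side cap 0.52 [278. 235.] [ 0.534 -0.017  0.   ]
side seat 0.92 [276. 260.] [0.522 0.185 0.075]
side neck_top 0.78 [278. 258.] [0.515 0.196 0.097]
```

```bash
python3 -c "
import cv2
a=cv2.imread('pics/scene0.png')[130:330,160:400];b=cv2.imread('pics/side0.png')[150:330,180:400]
cv2.imwrite('pics/c0.png',cv2.vconcat([cv2.resize(a,(640,300),interpolation=2),cv2.resize(b,(640,300),interpolation=2)]))"
```

```text
(no output)
```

View pics/c0.png

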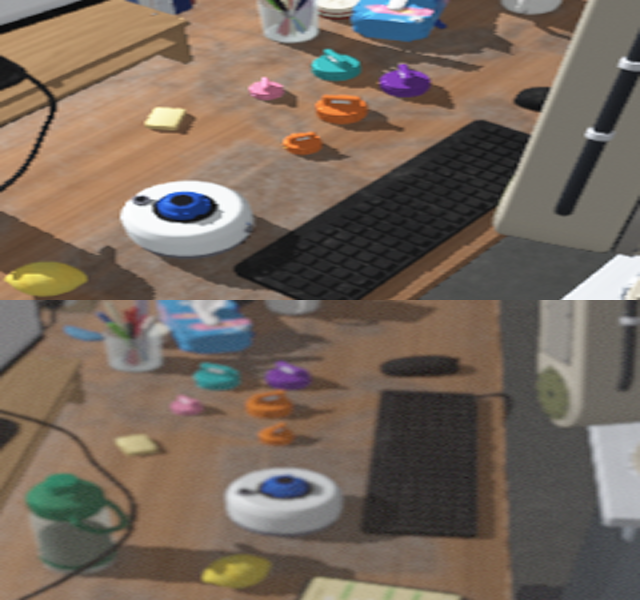

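```bash
cat >> h.py <<'E'
def go(x,y,z,yaw=None):
    "slide (mm) and turn about tool z (deg) to TCP target; yaw = world angle of tool x"
    s=get_state();q=s['orientation'];M=R.from_quat([q[1],q[2],q[3],q[0]]).as_matrix()
    y0=np.degrees(np.arctan2(M[1,0],M[0,0])); d=np.array([x,y,z])-s['tcp_pos']
    print('yaw',round(y0,2),'tilt z',np.round(M[:,2],3),'slide',np.round(M.T@d*1000,1),'ang z',None if yaw is None else round(-((yaw-y0+180)%360-180),2),'j',np.round(s['joint_pos'],2))
E
python3 -c "
from h import *
p=read_camera('wrist');print(np.round(p['tool_from_camera'],3),p['fovy'])
go(.565,-.122,.24,0)"
```

```text
[[ 0.    -0.949 -0.316  0.079]
 [ 1.     0.    -0.    -0.   ]
 [ 0.    -0.316  0.949 -0.131]
 [ 0.     0.     0.     1.   ]] 61.735990835914805
yaw 23.94 tilt z [ 0. -0. -1.] slide [ 466.9 -234.3    2.3] ang z 23.94 j [-1.29  0.31  0.05  1.3  -0.    1.43]
```

>>> jog_arm(
  moves=[
    {"slide":[38,-19,0],"angular":[0,0,2.4]},
    {"slide":[76,-38,0],"angular":[0,0,4.8]},
    {"slide":[114,-57,0],"angular":[0,0,7.2]},
    {"slide":[152,-76,0],"angular":[0,0,9.6]},
    {"slide":[190,-95,0],"angular":[0,0,12]},
    {"slide":[228,-114,0],"angular":[0,0,14.4]},
    {"slide":[266,-133,0],"angular":[0,0,16.8]},
    {"slide":[304,-152,0],"angular":[0,0,19.2]},
    {"slide":[342,-171,0],"angular":[0,0,21.6]},
    {"slide":[380,-190,0],"angular":[0,0,24]},
  ],
)

```text
schema error: expected keys fingers, slide, angular
```

```bash
python3 -c "
from h import *
go(.565,-.122,.24,0)"
```

```text
yaw 23.94 tilt z [ 0. -0. -1.] slide [ 466.9 -234.3    2.3] ang z 23.94 j [-1.29  0.31  0.05  1.3  -0.    1.43]
```

>>> jog_arm(
  moves=[
    {"fingers":0,"slide":[38,-19,0],"angular":[0,0,2.4]},
    {"fingers":0,"slide":[76,-38,0],"angular":[0,0,4.8]},
    {"fingers":0,"slide":[114,-57,0],"angular":[0,0,7.2]},
    {"fingers":0,"slide":[152,-76,0],"angular":[0,0,9.6]},
    {"fingers":0,"slide":[190,-95,0],"angular":[0,0,12]},
    {"fingers":0,"slide":[228,-114,0],"angular":[0,0,14.4]},
    {"fingers":0,"slide":[266,-133,0],"angular":[0,0,16.8]},
    {"fingers":0,"slide":[304,-152,0],"angular":[0,0,19.2]},
    {"fingers":0,"slide":[342,-171,0],"angular":[0,0,21.6]},
    {"fingers":0,"slide":[380,-190,0],"angular":[0,0,24]},
  ],
)

```text
clock: 1.63
tcp_pos: [0.4994, -0.2023, 0.2426]
orientation: [0.0, 1.0, -0.002, 0.0]
wrist_force: [0.7, -0.9, 0.3]
finger_gap: 0.0856
grip_force: 0.0
```

```bash
python3 -c "
from h import *
go(.565,-.122,.24,0)"
```

```text
yaw -0.19 tilt z [ 0.001 -0.001 -1.   ] slide [ 65.4 -80.5   2.6] ang z -0.19 j [-0.53  0.24 -0.05  1.28 -0.    2.61]
```

>>> jog_arm(
  moves=[
    {"fingers":0,"slide":[22,-27,1],"angular":[0,0,-4]},
    {"fingers":0,"slide":[44,-54,2],"angular":[0,0,-8]},
    {"fingers":0,"slide":[66,-80,2],"angular":[0,0,-12]},
    {"fingers":0,"slide":[66,-80,2],"angular":[0,0,-12]},
  ],
)

```text
clock: 1.97
tcp_pos: [0.5674, -0.1197, 0.24]
orientation: [-0.001, 0.994, 0.108, 0.001]
wrist_force: [0.8, -0.3, 0.3]
finger_gap: 0.0853
grip_force: 0.0
```

```bash
cat > b.py <<'E'
from h import *
s=get_state();p=read_camera('wrist');save(p,'w1.png')
for t,z in (('cap_grip',.039),('cap',0)):
    for r in tip_of(t,p)[:4]: print(t,round(r['p'],2),np.round(r['point']),np.round(atz(p,r['point'],z,s),4))
go(.565,-.122,.24,0)
E
python3 b.py
```

```text
cap_grip 0.9 [302.  60.] [ 0.6741 -0.1132  0.039 ]
cap_grip 0.82 [405. 112.] [ 0.6514 -0.2151  0.039 ]
cap_grip 0.67 [284. 176.] [ 0.5691 -0.12    0.039 ]
cap_grip 0.59 [184. 173.] [ 0.5516 -0.0251  0.039 ]
cap 0.79 [297.  62.] [ 0.6749 -0.1101  0.    ]
cap 0.78 [195. 168.] [ 0.5483 -0.0266  0.    ]
cap 0.75 [284. 167.] [ 0.5699 -0.1201  0.    ]
cap 0.73 [390. 114.] [ 0.6472 -0.2138  0.    ]
yaw 11.97 tilt z [-0.001 -0.    -1.   ] slide [ 1.  -1.6  0.1] ang z 11.97 j [-0.35  0.32  0.05  1.3  -0.    2.58]
```

View pics/w1.png

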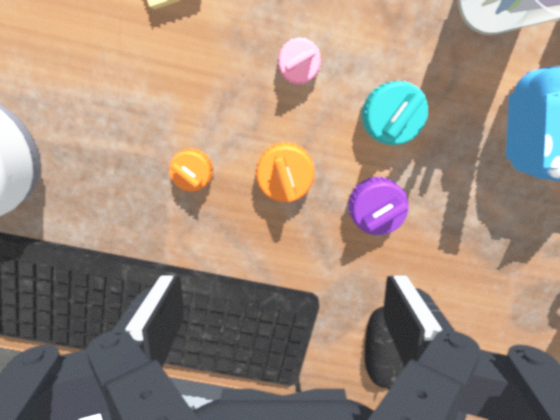

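>>> jog_arm(
  moves=[
    {"fingers":0,"slide":[1,0,28],"angular":[0,0,-6]},
    {"fingers":0,"slide":[1,0,56],"angular":[0,0,-12]},
    {"fingers":0,"slide":[2,0,85],"angular":[0,0,-18]},
    {"fingers":0,"slide":[2,0,110],"angular":[0,0,-23]},
    {"fingers":0,"slide":[2,0,110],"angular":[0,0,-23]},
  ],
)

```text
clock: 2.53
tcp_pos: [0.5621, -0.124, 0.1253]
orientation: [-0.003, 0.954, 0.3, -0.004]
wrist_force: [-0.6, 0.7, -0.4]
finger_gap: 0.0851
grip_force: 0.0
```

```bash
cat > b.py <<'E'
from h import *
s=get_state();p=read_camera('wrist');
for t,z in (('cap_grip',.039),('cap',0)):
    for r in tip_of(t,p)[:3]: print(t,round(r['p'],2),np.round(r['point']),np.round(atz(p,r['point'],z,s),4))
go(.569,-.12,.13,0)
c=p['color'][80:330,150:410]; cv2.imwrite('pics/w2.png',cv2.resize(c[:,:,::-1],(624,600),interpolation=2))
E
python3 b.py
```

```text
cap_grip 0.95 [401. 305.] [ 0.555  -0.2303  0.039 ]
cap_grip 0.94 [477. 187.] [ 0.6493 -0.2119  0.039 ]
cap_grip 0.8 [374.  57.] [ 0.6708 -0.1098  0.039 ]
cap 0.97 [365.  60.] [ 0.6735 -0.1117  0.    ]
cap 0.94 [288. 192.] [ 0.5683 -0.122   0.    ]
cap 0.87 [378. 278.] [ 0.5506 -0.2254  0.    ]
yaw 34.7 tilt z [ 0.001 -0.001 -1.   ] slide [ 4.9 -2.5  1.6] ang z 34.7 j [-0.36  0.38 -0.14  1.05 -0.    2.18]
```

View pics/w2.png

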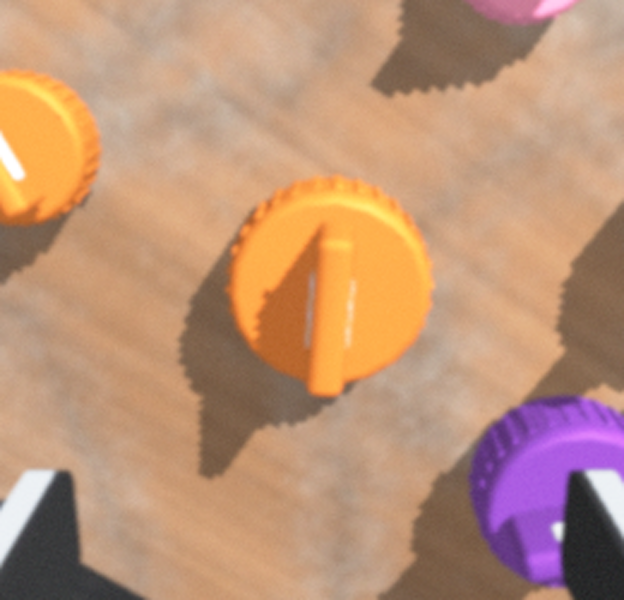

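```bash
cat > b.py <<'E'
from h import *
s=get_state();p=read_camera('wrist')
a,b=[atz(p,(150+x/2.4,80+y/2.4),.051,s) for x,y in((337.5,240),(326,388))]
print(a,b,np.hypot(*(a-b)[:2]),(a+b)/2,yaw:=np.degrees(np.arctan2(*(a-b)[1::-1])))
l,r=[atz(p,(150+x/2.4,80+y/2.4),.027,s) for x,y in((234,282),(430,282))];print((l+r)/2,np.linalg.norm(l-r))
m=(a+b)/2
go(m[0],m[1],.041,yaw)
E
python3 b.py
```

```text
[ 0.5911646  -0.11272084  0.051     ] [ 0.55539354 -0.13402804  0.051     ] 0.04163610782365662 [ 0.57327907 -0.12337444  0.051     ] 30.780347165173506
[ 0.57544165 -0.12243806  0.027     ] 0.05720593807682133
yaw 34.75 tilt z [ 0.003 -0.001 -1.   ] slide [ 5.8  2.  91.3] ang z 3.97 j [-0.35  0.38 -0.14  1.05 -0.    2.18]
```

>>> jog_arm(
  moves=[
    {"fingers":0.5,"slide":[5,1.5,10],"angular":[0,0,4]},
    {"fingers":0.5,"slide":[5,1.5,20],"angular":[0,0,4]},
    {"fingers":0.5,"slide":[5,1.5,35],"angular":[0,0,4]},
    {"fingers":0.5,"slide":[5,1.5,50],"angular":[0,0,4]},
    {"fingers":0.5,"slide":[5,1.5,60],"angular":[0,0,4]},
    {"fingers":0.5,"slide":[5,1.5,60],"angular":[0,0,4]},
    {"fingers":0.5,"slide":[5,1.5,60],"angular":[0,0,4]},
  ],
)

```text
clock: 3.32
tcp_pos: [0.5712, -0.1221, 0.0704]
orientation: [-0.0, 0.964, 0.267, -0.0]
wrist_force: [-0.4, -0.1, 0.1]
finger_gap: 0.0428
grip_force: 0.0
```

```bash
cat > b.py <<'E'
from h import *
s=get_state();p=read_camera('wrist');print(s['finger_gap'],s['tcp_pos'],s['wrist_force'],s['ft_torque'])
save(p,'w3.png')
for t,z in (('cap_grip',.039),('cap',0)):
    for r in tip_of(t,p)[:3]: print(t,round(r['p'],2),np.round(r['point']),np.round(atz(p,r['point'],z,s),4))
go(.572,-.123,.041,30.8)
E
python3 b.py
```

```text
0.04281012813871058 [ 0.5711625  -0.12213378  0.0704238 ] [-0.3879422  -0.14878944  0.12410849] [ 0.03679404 -0.00127202 -0.02004903]
cap_grip 0.91 [379.  57.] [ 0.6718 -0.1089  0.039 ]
cap_grip 0.83 [278. 258.] [ 0.5682 -0.1201  0.039 ]
cap_grip 0.58 [ 97. 190.] [ 0.5546 -0.0276  0.039 ]
cap 0.97 [481. 200.] [ 0.6471 -0.2147  0.    ]
cap 0.94 [126. 178.] [ 0.5494 -0.0264  0.    ]
cap 0.88 [401. 322.] [ 0.5523 -0.226   0.    ]
yaw 30.95 tilt z [ 0.002 -0.001 -1.   ] slide [-0.5  0.4 30.5] ang z 0.15 j [-0.35  0.43 -0.21  0.92 -0.    2.25]
```

View pics/w3.png

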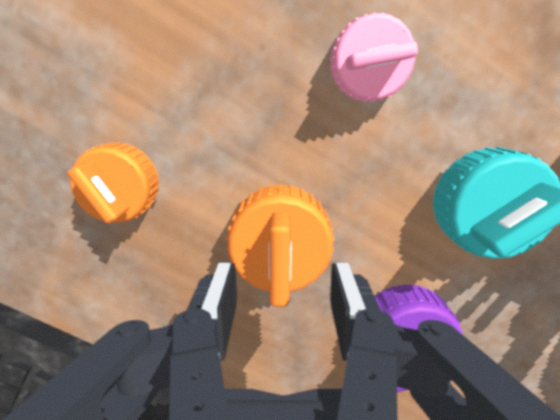

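>>> jog_arm(
  moves=[
    {"fingers":0.5,"slide":[3,-0.3,8],"angular":[0,0,0]},
    {"fingers":0.5,"slide":[3,-0.3,17],"angular":[0,0,0]},
    {"fingers":0.5,"slide":[3,-0.3,25],"angular":[0,0,0]},
    {"fingers":0.5,"slide":[3,-0.3,29],"angular":[0,0,0]},
    {"fingers":0.5,"slide":[3,-0.3,29],"angular":[0,0,0]},
  ],
)

```text
clock: 3.88
tcp_pos: [0.5724, -0.1198, 0.0394]
orientation: [-0.001, 0.964, 0.267, -0.001]
wrist_force: [-0.6, -0.1, 0.1]
finger_gap: 0.0426
grip_force: 0.0
```

>>> jog_arm(
  moves=[
    {"fingers":0.75,"slide":[0,0,0],"angular":[0,0,0]},
    {"fingers":0.95,"slide":[0,0,0],"angular":[0,0,0]},
    {"fingers":1,"slide":[0,0,0],"angular":[0,0,0]},
    {"fingers":1,"slide":[0,0,0],"angular":[0,0,0]},
    {"fingers":1,"slide":[0,0,0],"angular":[0,0,0]},
    {"fingers":1,"slide":[0,0,0],"angular":[0,0,0]},
  ],
  squeeze=25,
)

```text
clock: 4.38
tcp_pos: [0.574, -0.1204, 0.0416]
orientation: [0.0, 0.964, 0.267, 0.0]
wrist_force: [0.1, 0.2, 1.4]
finger_gap: 0.0092
grip_force: 26.7
```

```bash
python3 -c "
from h import *
s=get_state();print(s['finger_gap'],s['grip_force'],s['tcp_pos'],s['wrist_force'],s['ft_torque'])
go(.52,.19,.2,30.8)"
```

```text
0.009184014169812588 26.740365028381348 [ 0.5740041  -0.12042834  0.04160136] [0.05736097 0.22294871 1.35117975] [-0.0302908  -0.06566699  0.00754883]
yaw 30.94 tilt z [ 0.001 -0.    -1.   ] slide [ 113.3 -293.9 -158.5] ang z 0.14 j [-0.34  0.47 -0.24  0.86 -0.    2.26]
```

>>> jog_arm(
  moves=[
    {"fingers":1,"slide":[0,0,-15],"angular":[0,0,0]},
    {"fingers":1,"slide":[0,0,-45],"angular":[0,0,0]},
    {"fingers":1,"slide":[0,0,-80],"angular":[0,0,0]},
    {"fingers":1,"slide":[0,-20,-115],"angular":[0,0,0]},
    {"fingers":1,"slide":[5,-50,-135],"angular":[0,0,0]},
    {"fingers":1,"slide":[10,-85,-140],"angular":[0,0,0]},
    {"fingers":1,"slide":[20,-120,-140],"angular":[0,0,0]},
    {"fingers":1,"slide":[30,-155,-140],"angular":[0,0,0]},
    {"fingers":1,"slide":[40,-190,-140],"angular":[0,0,0]},
    {"fingers":1,"slide":[45,-225,-140],"angular":[0,0,0]},
  ],
)

```text
clock: 5.22
tcp_pos: [0.4964, 0.0975, 0.1814]
orientation: [0.0, 0.964, 0.267, 0.001]
wrist_force: [0.4, 0.0, -1.1]
finger_gap: 0.0095
grip_force: 26.5
```

>>> jog_arm(
  moves=[
    {"fingers":1,"slide":[2,-30,0],"angular":[0,0,0]},
    {"fingers":1,"slide":[5,-55,0],"angular":[0,0,0]},
    {"fingers":1,"slide":[5,-69,0],"angular":[0,0,0]},
    {"fingers":1,"slide":[5,-69,0],"angular":[0,0,0]},
    {"fingers":1,"slide":[5,-69,0],"angular":[0,0,0]},
    {"fingers":1,"slide":[5,-69,0],"angular":[0,0,0]},
  ],
)

```text
clock: 5.72
tcp_pos: [0.4658, 0.1572, 0.1813]
orientation: [0.0, 0.964, 0.267, 0.0]
wrist_force: [0.1, -0.6, -2.4]
finger_gap: 0.0094
grip_force: 26.5
```

```bash
cat > b.py <<'E'
from h import *
s=get_state();p=read_camera('wrist');print(s['finger_gap'],s['tcp_pos'],s['wrist_force'],s['ft_torque'])
save(p,'w4.png')
for t,z in (('seat',.075),('neck_top',.097),('ridges',.0885),('gaps',.082),('humidifier',0)):
    for r in tip_of(t,p)[:1]: print(t,round(r['p'],2),np.round(r['point']),np.round(atz(p,r['point'],z,s),4))
go(.52,.19,.18,30.8)
E
python3 b.py
```

```text
0.009397731129958141 [0.46580447 0.15718004 0.18128508] [ 0.07688258 -0.63061927 -2.35498082] [0.03619045 0.03031403 0.01423185]
neck_top 0.71 [275. 125.] [0.5145 0.1928 0.097 ]
ridges 0.59 [273. 124.] [0.5137 0.1935 0.0885]
gaps 0.74 [277. 120.] [0.5163 0.1928 0.082 ]
humidifier 0.63 [276. 115.] [0.514  0.1937 0.    ]
yaw 30.86 tilt z [-0. -0. -1.] slide [63.5 -0.6  1.2] ang z 0.06 j [ 0.16  0.18 -0.28  1.11 -0.    2.76]
```

View pics/w4.png

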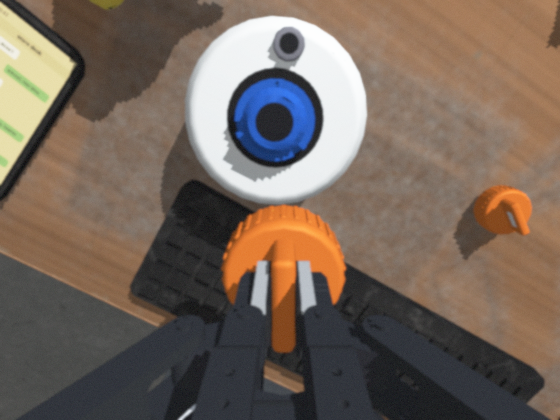

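```bash
cat > m.py <<'E'
from h import *
from scipy.optimize import least_squares
def tool(p,px,z):   # pixel -> tool xy (m) on plane tool z
    f=p['color'].shape[0]/2/np.tan(np.radians(p['fovy'])/2);T=np.array(p['tool_from_camera'])
    d=np.c_[(px[:,0]-p['cx'])/f,(px[:,1]-p['cy'])/f,np.ones(len(px))]@T[:3,:3].T
    return T[:2,3]+d[:,:2]*((z-T[2,3])/d[:,2])[:,None]
def circ(q,r=None):
    fun=(lambda v:np.hypot(*(q-v[:2]).T)-(v[2] if r is None else r))
    s=least_squares(fun,[*q.mean(0),.03],loss='soft_l1',f_scale=.0005);return np.round(1000*s.x,2),round(1000*np.sqrt(np.mean(s.fun**2)),2)
def contour(m):
    c=max(cv2.findContours(m.astype(np.uint8),cv2.RETR_EXTERNAL,cv2.CHAIN_APPROX_NONE)[0],key=len);return cv2.convexHull(c)[:,0].astype(float),c[:,0].astype(float)
E
cat > b.py <<'E'
from m import *
s=get_state();p=read_camera('wrist');c=p['color'];h=cv2.cvtColor(c,cv2.COLOR_RGB2HSV).astype(int)
H,S,V=h[...,0],h[...,1],h[...,2];z0=s['tcp_pos'][2]
rr,cc=np.mgrid[:420,:560];roi=(np.hypot(rr-117,cc-275)<58)
blue=(H>100)&(H<130)&(S>120)&(V>60)&roi
_,q=contour(blue);print('blue',q.min(0),q.max(0),circ(tool(p,q,z0-.0885)))
q,_=contour(((V<90)|blue)&roi);print('ring',q.min(0),q.max(0),circ(tool(p,q,z0-.075)))
q,_=contour((V<70)&(np.hypot(rr-121,cc-274)<22));print('hole',q.min(0),q.max(0),circ(tool(p,q,z0-.097)))
q,_=contour((S<60)&(V>150)&(np.hypot(rr-110,cc-276)<110));q=q[q[:,1]<185];print('white',q.min(0),q.max(0),circ(tool(p,q,z0-.073)))
o=(H>5)&(H<22)&(S>170)&(V>120)&(np.hypot(rr-270,cc-284)<75)
_,q=contour(o);q=q[(q[:,1]<262)];print('cap',q.min(0),q.max(0),circ(tool(p,q,.0146)),circ(tool(p,q,.0146),.0295),circ(tool(p,q,.025),.0295))
E
python3 b.py
```

```text
blue [233.  77.] [315. 161.] (array([62.07, -6.18, 25.26]), np.float64(0.38))
ring [227.  68.] [321. 166.] (array([61.79, -6.46, 31.2 ]), np.float64(0.21))
hole [256. 104.] [291. 140.] (array([61.96, -6.25, 10.56]), np.float64(0.07))
white [187.  15.] [367. 184.] (array([64.45, -4.73, 59.43]), np.float64(0.46))
cap [223. 205.] [342. 261.] (array([ 7.76, -0.67, 24.42]), np.float64(6.51)) (array([ 1.25, -0.58, 30.  ]), np.float64(8.18)) (array([-1.54, -0.67, 30.  ]), np.float64(8.26))
```

```bash
cat > b.py <<'E'
from m import *
s=get_state();p=read_camera('wrist');c=p['color'];h=cv2.cvtColor(c,cv2.COLOR_RGB2HSV).astype(int)
H,S,V=h[...,0],h[...,1],h[...,2]
rr,cc=np.mgrid[:420,:560]
o=(H>5)&(H<24)&(S>150)&(V>100)&(np.hypot(rr-270,cc-284)<78)&(rr<275)
q,_=contour(o);q=q[(q[:,1]<268)];print(q.astype(int).tolist())
for z in(.0146,.02,.028,.04): print('cap',z,circ(tool(p,q,z)),circ(tool(p,q,z),.0295))
w=np.array([[[273,205],[296,205]],[[0,0],[0,0]]])
E
python3 b.py
```

```text
[[287, 205], [297, 206], [308, 210], [317, 215], [326, 223], [327, 224], [333, 232], [334, 234], [339, 245], [343, 256], [222, 266], [223, 254], [232, 232], [238, 224], [240, 222], [249, 214], [259, 209], [269, 206], [281, 205]]
cap 0.0146 (array([ 4.77, -0.89, 27.37]), np.float64(0.32)) (array([ 2.24, -1.01, 30.  ]), np.float64(0.91))
cap 0.02 (array([ 2.03, -0.91, 28.38]), np.float64(0.33)) (array([ 0.68, -0.89, 30.  ]), np.float64(0.54))
cap 0.028 (array([-2.04, -0.94, 29.87]), np.float64(0.35)) (array([-1.59, -0.92, 30.  ]), np.float64(0.4))
cap 0.04 (array([-8.14, -0.97, 32.11]), np.float64(0.37)) (array([-4.97, -0.71, 30.  ]), np.float64(1.35))
```

```bash
cat > b.py <<'E'
from m import *
p=read_camera('wrist');print(p['cx'],p['cy'])
q=np.array([[281,205.],[287,205],[269,206],[297,206],[259,209],[308,210]])
for z in(.0405,.0416,.0425): print(z,circ(tool(p,q,z),.0295))
save(p,'w5.png');c=p['color'][190:370,200:370];cv2.imwrite('pics/w5.png',cv2.resize(c[:,:,::-1],(566,600),interpolation=2))
E
python3 b.py
```

```text
283.0383845001361 208.59644873748343
0.0405 (array([51.94, -0.65, 30.  ]), np.float64(2.2))
0.0416 (array([51.57, -0.65, 30.  ]), np.float64(2.22))
0.0425 (array([51.27, -0.65, 30.  ]), np.float64(2.24))
```

View pics/w5.png

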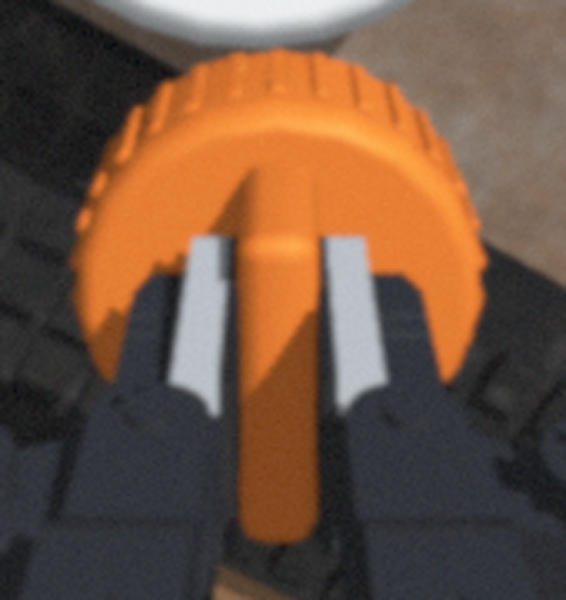

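```bash
cat > b.py <<'E'
from m import *
p=read_camera('wrist');z0=get_state()['tcp_pos'][2]
for t,z in(('cap_grip',.0026),('cap',.0416),('neck_top',z0-.097),('ridges',z0-.0885),('seat',z0-.075)):
    for r in tip_of(t,p)[:3]: print(t,round(r['p'],2),np.round(r['point'],1),1000*tool(p,np.array([r['point']]),z))
# top wing rim & skirt by projecting model for centre x
T=np.linalg.inv(np.array(p['tool_from_camera']));f=210/np.tan(np.radians(p['fovy'])/2)
def pr(P): c=T[:3,:3]@P+T[:3,3];return (p['cx']+f*c[0]/c[2]).round(1),(p['cy']+f*c[1]/c[2]).round(1)
for x in(0,-.003,-.006):
    print(x,'wingtop ends',pr([x+.022,0,-.0094])[1],pr([x-.022,0,-.0094])[1],'skirt top front',pr([x+.0295,0,.0146])[1],'bottom front',pr([x+.0295,0,.0416])[1],'wing foot front',pr([x+.022,0,.0146])[1],'skirt left',pr([x,-.0295,.0146]))
E
python3 b.py
```

```text
cap_grip 0.74 [513.  215.3] [[31.73191362 92.48654492]]
cap_grip 0.67 [280.3 297.3] [[-6.4819007  -1.68970358]]
cap 0.68 [284.2 253.4] [[-4.05145614  0.13285944]]
cap 0.67 [497.4 204.3] [[ 23.93090851 110.25217783]]
neck_top 0.79 [274.5 120.9] [[62.51973852 -5.6276602 ]]
ridges 0.97 [274.5 124.7] [[59.55880045 -5.84695432]]
seat 0.78 [276.3 120.6] [[61.00842579 -4.96612518]]
0 wingtop ends 249.8 345.2 skirt top front 210.9 bottom front 193.8 wing foot front 226.8 skirt left (np.float64(220.7), np.float64(270.8))
-0.003 wingtop ends 257.0 351.1 skirt top front 217.3 bottom front 199.5 wing foot front 233.0 skirt left (np.float64(221.1), np.float64(276.6))
-0.006 wingtop ends 264.0 356.9 skirt top front 223.6 bottom front 205.0 wing foot front 239.2 skirt left (np.float64(221.4), np.float64(282.2))
```

>>> jog_arm(
  moves=[
    {"fingers":1,"slide":[17,-2,0],"angular":[0,0,0]},
    {"fingers":1,"slide":[37,-4,0],"angular":[0,0,0]},
    {"fingers":1,"slide":[55,-5,10],"angular":[0,0,0]},
    {"fingers":1,"slide":[67,-5.5,20],"angular":[0,0,0]},
    {"fingers":1,"slide":[67,-5.5,30],"angular":[0,0,0]},
    {"fingers":1,"slide":[67,-5.5,31],"angular":[0,0,0]},
    {"fingers":1,"slide":[67,-5.5,31],"angular":[0,0,0]},
    {"fingers":1,"slide":[67,-5.5,31],"angular":[0,0,0]},
  ],
)

```text
clock: 7.13
tcp_pos: [0.5193, 0.1964, 0.1504]
orientation: [0.0, 0.964, 0.267, -0.0]
wrist_force: [-0.0, -0.3, -1.1]
finger_gap: 0.0094
grip_force: 26.5
```

```bash
cat > b.py <<'E'
from m import *
s=get_state();print(s['tcp_pos'],s['wrist_force'],s['ft_torque']);go(0.5,0.2,.1269,30.9)
P=[read_camera(n) for n in('wrist','side','scene')]
a=P[0]['color'][120:360,140:420];b=P[1]['color'][195:295,226:326];c=P[2]['color'][205:305,180:280]
f=lambda i,w,h:cv2.resize(i[:,:,::-1],(w,h),interpolation=2)
cv2.imwrite('pics/w6.png',cv2.hconcat([f(a,480,412),cv2.vconcat([f(b,300,206),f(c,300,206)])]))
E
python3 b.py
```

```text
[0.51934851 0.19641415 0.15036234] [-0.01704814 -0.29557842 -1.05257222] [0.03060652 0.01529208 0.0063    ]
yaw 30.93 tilt z [-0.001 -0.    -1.   ] slide [-14.7 -13.   23.5] ang z 0.03 j [ 0.22  0.32 -0.17  1.08 -0.    2.82]
```

View pics/w6.png

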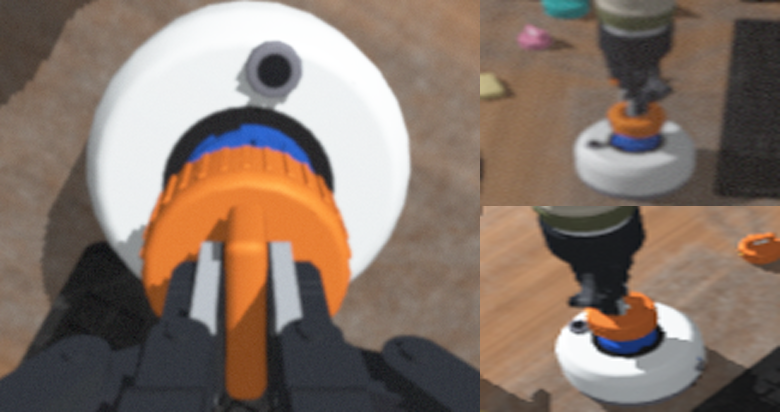

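```bash
cat > b.py <<'E'
from m import *
s=get_state();p=read_camera('wrist');z0=s['tcp_pos'][2];c=p['color'];h=cv2.cvtColor(c,cv2.COLOR_RGB2HSV).astype(int)
H,S,V=h[...,0],h[...,1],h[...,2];rr,cc=np.mgrid[:420,:560]
blue=(H>100)&(H<130)&(S>120)&(V>60)
q,_=contour(((V<90)|blue)&(rr>182)&(rr<235)&(cc>228)&(cc<345));q=q[q[:,1]<222];print(q.astype(int).tolist())
for r in(None,.0312):print('ring',circ(tool(p,q,z0-.075),r))
o=(H>5)&(H<24)&(S>150)&(V>100)&(rr<292)&(rr>195)&(cc>200)&(cc<370)
q,_=contour(o);q=q[q[:,1]<285];print('cap',q.min(0),q.max(0),circ(tool(p,q,.0146)),circ(tool(p,q,.028)))
q,_=contour((S<60)&(V>150)&(np.hypot(rr-210,cc-286)<115)&(rr<250));q=q[(q[:,1]<245)];print('white',q.min(0),q.max(0),circ(tool(p,q,z0-.073),.0595))
E
python3 b.py
```

```text
[[289, 183], [297, 185], [302, 187], [312, 192], [316, 195], [322, 201], [325, 205], [330, 215], [331, 218], [236, 220], [237, 216], [238, 213], [241, 207], [243, 204], [247, 199], [249, 197], [254, 193], [257, 191], [265, 187], [272, 185], [277, 184], [283, 183]]
ring (array([-4.67, -0.1 , 30.83]), np.float64(0.13))
ring (array([-5.14, -0.07, 30.  ]), np.float64(0.18))
cap [222. 206.] [343. 280.] (array([ 3.67, -0.7 , 27.99]), np.float64(0.74)) (array([-3.26, -0.72, 30.56]), np.float64(0.81))
white [194. 120.] [381. 240.] (array([ 3.24,  1.53, 30.  ]), np.float64(1.0))
```

>>> jog_arm(
  moves=[
    {"fingers":1,"slide":[0.2,0.6,0],"angular":[0,0,0]},
    {"fingers":1,"slide":[0.2,0.6,5],"angular":[0,0,0]},
    {"fingers":1,"slide":[0.2,0.6,10],"angular":[0,0,0]},
    {"fingers":1,"slide":[0.2,0.6,14],"angular":[0,0,0]},
    {"fingers":1,"slide":[0.2,0.6,17],"angular":[0,0,0]},
    {"fingers":1,"slide":[0.2,0.6,19],"angular":[0,0,0]},
    {"fingers":1,"slide":[0.2,0.6,20],"angular":[0,0,0]},
    {"fingers":1,"slide":[0.2,0.6,20],"angular":[0,0,0]},
  ],
)

```text
clock: 8.0
tcp_pos: [0.5204, 0.1963, 0.1298]
orientation: [0.0, 0.964, 0.267, -0.0]
wrist_force: [-0.1, 0.5, -0.8]
finger_gap: 0.009
grip_force: 26.5
```

>>> jog_arm(
  moves=[
    {"fingers":1,"slide":[0,0,1],"angular":[0,0,0]},
    {"fingers":1,"slide":[0,0,1.5],"angular":[0,0,0]},
    {"fingers":1,"slide":[0,0,2],"angular":[0,0,0]},
    {"fingers":1,"slide":[0,0,2],"angular":[0,0,0]},
  ],
)

```text
clock: 8.33
tcp_pos: [0.5206, 0.1963, 0.1283]
orientation: [0.0, 0.964, 0.267, 0.0]
wrist_force: [0.2, -0.1, -1.7]
finger_gap: 0.0095
grip_force: 26.5
```

>>> jog_arm(
  moves=[
    {"fingers":1,"slide":[0,0,0.5],"angular":[0,0,0]},
    {"fingers":1,"slide":[0,0,1],"angular":[0,0,0]},
    {"fingers":1,"slide":[0,0,1],"angular":[0,0,0]},
  ],
)

```text
clock: 8.58
tcp_pos: [0.5205, 0.1963, 0.1272]
orientation: [0.0, 0.964, 0.267, -0.0]
wrist_force: [0.4, 0.5, -1.5]
finger_gap: 0.0094
grip_force: 26.5
```

>>> jog_arm(
  moves=[
    {"fingers":1,"slide":[0,0,0.5],"angular":[0,0,0]},
    {"fingers":1,"slide":[0,0,1],"angular":[0,0,0]},
    {"fingers":1,"slide":[0,0,1],"angular":[0,0,0]},
  ],
)

```text
clock: 8.83
tcp_pos: [0.5209, 0.1964, 0.127]
orientation: [0.0, 0.964, 0.267, 0.001]
wrist_force: [-0.4, 0.4, 3.6]
finger_gap: 0.0094
grip_force: 27.2
```

>>> jog_arm(
  moves=[
    {"fingers":0.84,"slide":[0,0,-0.5],"angular":[0,0,0]},
    {"fingers":0.84,"slide":[0,0,-0.5],"angular":[0,0,0]},
    {"fingers":0.84,"slide":[0,0,-0.5],"angular":[0,0,0]},
    {"fingers":0.84,"slide":[-2.5,-0.3,-0.5],"angular":[0,0,0]},
    {"fingers":0.84,"slide":[-5,-0.7,-0.5],"angular":[0,0,0]},
    {"fingers":0.84,"slide":[-5,-0.7,-0.5],"angular":[0,0,0]},
  ],
)

```text
clock: 9.33
tcp_pos: [0.5152, 0.1942, 0.1266]
orientation: [0.0, 0.964, 0.267, -0.0]
wrist_force: [-0.4, -0.1, -0.4]
finger_gap: 0.0138
grip_force: 0.0
```

```bash
cat > b.py <<'E'
from m import *
s=get_state();print(s['tcp_pos'],s['wrist_force'],s['ft_torque'],s['finger_gap']);go(*s['tcp_pos'],30.9)
P=[read_camera(n) for n in('wrist','side')]
a=P[0]['color'][120:360,140:420];b=P[1]['color'][195:295,226:326]
f=lambda i,w,h:cv2.resize(i[:,:,::-1],(w,h),interpolation=2)
cv2.imwrite('pics/w7.png',cv2.hconcat([f(a,480,412),f(b,320,412)]))
E
python3 b.py
```

```text
[0.5152438  0.19415381 0.12655433] [-0.4090912  -0.07612465 -0.36495106] [ 0.05556317  0.03283413 -0.02148376] 0.013758692273676359
yaw 30.94 tilt z [-0.001 -0.    -1.   ] slide [0. 0. 0.] ang z 0.04 j [ 0.21  0.33 -0.22  1.02 -0.    2.82]
```

View pics/w7.png

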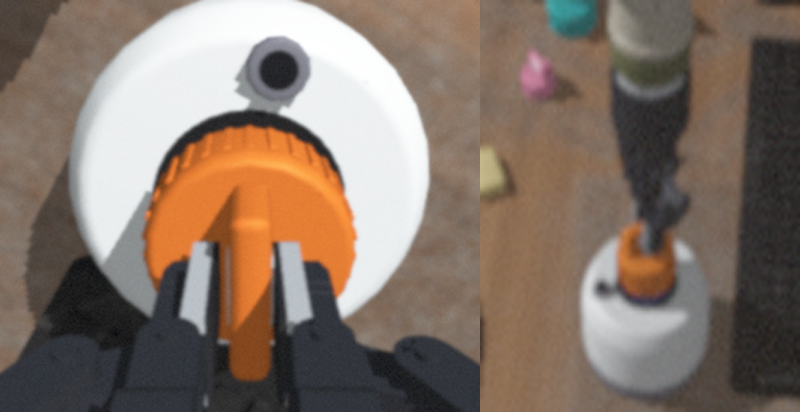

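```bash
cat > k.py <<'E'
from m import *
s=get_state();p=read_camera('wrist');c=p['color'];h=cv2.cvtColor(c,cv2.COLOR_RGB2HSV).astype(int)
H,S,V=h[...,0],h[...,1],h[...,2];rr,cc=np.mgrid[:420,:560]
o=(H>5)&(H<24)&(S>150)&(V>100)&(rr<300)&(rr>160)&(cc>200)&(cc<370)
q,_=contour(o);m=s['orientation'];print('top',q.min(0)[1],'cols',q[:,0].min(),q[:,0].max(),'w',np.ptp(q[:,0]),'F',np.round(s['wrist_force'],1),'T',np.round(s['ft_torque'],3),'tcp',np.round(s['tcp_pos'],4),'yaw',round(np.degrees(2*np.arctan2(m[2],m[1])),1),'gap',round(s['finger_gap'],4))
E
python3 k.py
```

```text
top 193.0 cols 224.0 346.0 w 122.0 F [ 0.8  0.5 -0.1] T [ 0.001 -0.073 -0.023] tcp [0.5158 0.1943 0.1267] yaw 30.9 gap 0.0137
```

>>> jog_arm(
  moves=[
    {"fingers":0.84,"slide":[0,0,0],"angular":[0,0,-2]},
    {"fingers":0.84,"slide":[0,0,0],"angular":[0,0,-4]},
    {"fingers":0.84,"slide":[0,0,0],"angular":[0,0,-6]},
    {"fingers":0.84,"slide":[0,0,0],"angular":[0,0,-8]},
    {"fingers":0.84,"slide":[0,0,0],"angular":[0,0,-10]},
    {"fingers":0.84,"slide":[0,0,0],"angular":[0,0,-10]},
  ],
)

```text
clock: 9.98
tcp_pos: [0.5161, 0.1943, 0.1268]
orientation: [0.0, 0.937, 0.35, 0.0]
wrist_force: [-0.8, -0.7, -0.0]
finger_gap: 0.0138
grip_force: 0.1
```

```bash
python3 k.py
```

```text
top 194.0 cols 223.0 345.0 w 122.0 F [-0.8 -0.7 -0. ] T [-0.028 -0.049 -0.033] tcp [0.5161 0.1943 0.1268] yaw 41.0 gap 0.0138
```

>>> jog_arm(
  moves=[
    {"fingers":0.84,"slide":[0,0,0],"angular":[0,0,-2]},
    {"fingers":0.84,"slide":[0,0,0],"angular":[0,0,-4]},
    {"fingers":0.84,"slide":[0,0,0],"angular":[0,0,-6]},
    {"fingers":0.84,"slide":[0,0,0],"angular":[0,0,-8]},
    {"fingers":0.84,"slide":[0,0,0],"angular":[0,0,-8]},
  ],
)

```text
clock: 10.45
tcp_pos: [0.516, 0.1944, 0.1268]
orientation: [0.0, 0.91, 0.414, 0.0]
wrist_force: [0.4, 0.0, 0.1]
finger_gap: 0.0138
grip_force: 0.0
```

```bash
python3 k.py
```

```text
top 194.0 cols 223.0 345.0 w 122.0 F [0.4 0.  0.1] T [-0.031 -0.005 -0.037] tcp [0.516  0.1944 0.1268] yaw 48.9 gap 0.0138
```

>>> jog_arm(
  moves=[
    {"fingers":0.84,"slide":[0,0,0],"angular":[0,0,-2]},
    {"fingers":0.84,"slide":[0,0,0],"angular":[0,0,-4]},
    {"fingers":0.84,"slide":[0,0,0],"angular":[0,0,-6]},
    {"fingers":0.84,"slide":[0,0,0],"angular":[0,0,-8]},
    {"fingers":0.84,"slide":[0,0,0],"angular":[0,0,-8]},
  ],
)

```text
clock: 10.92
tcp_pos: [0.516, 0.1944, 0.1268]
orientation: [0.0, 0.879, 0.476, 0.0]
wrist_force: [-1.1, -0.7, -0.2]
finger_gap: 0.0138
grip_force: 0.0
```

```bash
python3 k.py
```

```text
top 194.0 cols 223.0 345.0 w 122.0 F [-1.1 -0.7 -0.2] T [0.052 0.016 0.033] tcp [0.516  0.1944 0.1268] yaw 56.9 gap 0.0138
```

>>> jog_arm(
  moves=[
    {"fingers":0.84,"slide":[0,0,0],"angular":[0,0,-2]},
    {"fingers":0.84,"slide":[0,0,0],"angular":[0,0,-4]},
    {"fingers":0.84,"slide":[0,0,0],"angular":[0,0,-6]},
    {"fingers":0.84,"slide":[0,0,0],"angular":[0,0,-8]},
    {"fingers":0.84,"slide":[0,0,0],"angular":[0,0,-8]},
  ],
)

```text
clock: 11.38
tcp_pos: [0.516, 0.1943, 0.1268]
orientation: [0.0, 0.844, 0.536, 0.0]
wrist_force: [-0.1, -0.0, -0.2]
finger_gap: 0.0138
grip_force: 0.2
```

```bash
python3 k.py
```

```text
top 194.0 cols 223.0 345.0 w 122.0 F [-0.1 -0.  -0.2] T [-0.09  -0.046  0.018] tcp [0.516  0.1943 0.1268] yaw 64.9 gap 0.0138
```

>>> jog_arm(
  moves=[
    {"fingers":0.84,"slide":[0,0,0],"angular":[0,0,-2]},
    {"fingers":0.84,"slide":[0,0,0],"angular":[0,0,-4]},
    {"fingers":0.84,"slide":[0,0,0],"angular":[0,0,-6]},
    {"fingers":0.84,"slide":[0,0,0],"angular":[0,0,-8]},
    {"fingers":0.84,"slide":[0,0,0],"angular":[0,0,-8]},
  ],
)

```text
clock: 11.85
tcp_pos: [0.5161, 0.1943, 0.1268]
orientation: [0.0, 0.804, 0.594, 0.0]
wrist_force: [0.3, -1.3, 0.5]
finger_gap: 0.0135
grip_force: 0.2
```

```bash
python3 k.py
```

```text
top 195.0 cols 223.0 345.0 w 122.0 F [ 0.3 -1.3  0.5] T [-0.053 -0.031  0.046] tcp [0.5161 0.1943 0.1268] yaw 72.9 gap 0.0135
```

>>> jog_arm(
  moves=[
    {"fingers":0.84,"slide":[0,0,0],"angular":[0,0,-2]},
    {"fingers":0.84,"slide":[0,0,0],"angular":[0,0,-4]},
    {"fingers":0.84,"slide":[0,0,0],"angular":[0,0,-6]},
    {"fingers":0.84,"slide":[0,0,0],"angular":[0,0,-8]},
    {"fingers":0.84,"slide":[0,0,0],"angular":[0,0,-8]},
  ],
)

```text
clock: 12.32
tcp_pos: [0.5161, 0.1944, 0.1269]
orientation: [0.0, 0.761, 0.649, 0.0]
wrist_force: [-0.4, -0.2, 0.6]
finger_gap: 0.0138
grip_force: 0.3
```

```bash
python3 k.py
```

```text
top 195.0 cols 223.0 345.0 w 122.0 F [-0.4 -0.2  0.6] T [-0.101 -0.115 -0.042] tcp [0.5161 0.1944 0.1269] yaw 80.9 gap 0.0138
```

>>> jog_arm(
  moves=[
    {"fingers":0.84,"slide":[0,0,0],"angular":[0,0,-2]},
    {"fingers":0.84,"slide":[0,0,0],"angular":[0,0,-4]},
    {"fingers":0.84,"slide":[0,0,0],"angular":[0,0,-6]},
    {"fingers":0.84,"slide":[0,0,0],"angular":[0,0,-8]},
    {"fingers":0.84,"slide":[0,0,0],"angular":[0,0,-8]},
  ],
)

```text
clock: 12.78
tcp_pos: [0.5161, 0.1944, 0.1268]
orientation: [0.0, 0.714, 0.7, 0.0]
wrist_force: [0.5, -0.8, -0.1]
finger_gap: 0.0132
grip_force: 0.3
```

```bash
python3 k.py
```

```text
top 196.0 cols 224.0 345.0 w 121.0 F [ 0.5 -0.8 -0.1] T [-0.032 -0.076 -0.018] tcp [0.5161 0.1944 0.1268] yaw 88.9 gap 0.0132
```

>>> jog_arm(
  moves=[
    {"fingers":0.84,"slide":[0,0,0],"angular":[0,0,-2]},
    {"fingers":0.84,"slide":[0,0,0],"angular":[0,0,-4]},
    {"fingers":0.84,"slide":[0,0,0],"angular":[0,0,-6]},
    {"fingers":0.84,"slide":[0,0,0],"angular":[0,0,-8]},
    {"fingers":0.84,"slide":[0,0,0],"angular":[0,0,-8]},
  ],
)

```text
clock: 13.25
tcp_pos: [0.516, 0.1944, 0.1268]
orientation: [0.0, 0.663, 0.748, 0.0]
wrist_force: [0.3, -0.2, 0.0]
finger_gap: 0.0134
grip_force: 0.3
```

```bash
python3 k.py
```

```text
top 196.0 cols 224.0 345.0 w 121.0 F [ 0.3 -0.2  0. ] T [-0.093 -0.127 -0.023] tcp [0.516  0.1944 0.1268] yaw 96.9 gap 0.0134
```

>>> jog_arm(
  moves=[
    {"fingers":0.84,"slide":[0,0,0],"angular":[0,0,-2]},
    {"fingers":0.84,"slide":[0,0,0],"angular":[0,0,-4]},
    {"fingers":0.84,"slide":[0,0,0],"angular":[0,0,-6]},
    {"fingers":0.84,"slide":[0,0,0],"angular":[0,0,-8]},
    {"fingers":0.84,"slide":[0,0,0],"angular":[0,0,-8]},
  ],
)

```text
clock: 13.72
tcp_pos: [0.516, 0.1944, 0.1268]
orientation: [0.0, 0.61, 0.793, 0.0]
wrist_force: [-0.2, 0.1, 0.2]
finger_gap: 0.0135
grip_force: 0.3
```

```bash
python3 k.py
```

```text
top 196.0 cols 224.0 345.0 w 121.0 F [-0.2  0.1  0.2] T [-0.034 -0.141  0.005] tcp [0.516  0.1944 0.1268] yaw 104.9 gap 0.0135
```

>>> jog_arm(
  moves=[
    {"fingers":0.84,"slide":[0,0,0],"angular":[0,0,-2]},
    {"fingers":0.84,"slide":[0,0,0],"angular":[0,0,-4]},
    {"fingers":0.84,"slide":[0,0,0],"angular":[0,0,-6]},
    {"fingers":0.84,"slide":[0,0,0],"angular":[0,0,-8]},
    {"fingers":0.84,"slide":[0,0,0],"angular":[0,0,-8]},
  ],
)

```text
clock: 14.18
tcp_pos: [0.516, 0.1944, 0.1268]
orientation: [0.0, 0.553, 0.833, 0.0]
wrist_force: [0.2, 0.6, 0.8]
finger_gap: 0.0138
grip_force: 0.2
```

```bash
python3 k.py
python3 - <<'E'
from h import *
p=read_camera('wrist');c=p['color'][150:350,160:410];cv2.imwrite('pics/w8.png',cv2.resize(c[:,:,::-1],(500,400),interpolation=2))
E
```

```text
top 197.0 cols 224.0 346.0 w 122.0 F [0.2 0.6 0.8] T [-0.03  -0.084 -0.007] tcp [0.516  0.1944 0.1268] yaw 112.9 gap 0.0138
```

View pics/w8.png

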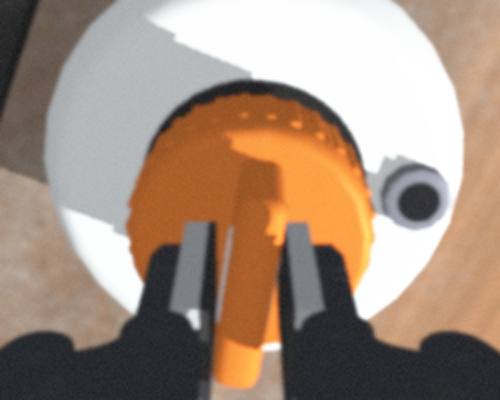

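>>> jog_arm(
  moves=[
    {"fingers":0.84,"slide":[0,0,0],"angular":[0,0,-2]},
    {"fingers":0.84,"slide":[0,0,0],"angular":[0,0,-4]},
    {"fingers":0.84,"slide":[0,0,0],"angular":[0,0,-6]},
    {"fingers":0.84,"slide":[0,0,0],"angular":[0,0,-8]},
    {"fingers":0.84,"slide":[0,0,0],"angular":[0,0,-8]},
  ],
)

```text
clock: 14.7
tcp_pos: [0.5159, 0.1944, 0.1268]
orientation: [-0.0, 0.493, 0.87, -0.0]
wrist_force: [1.1, -0.2, 0.4]
finger_gap: 0.0136
grip_force: 0.2
```

```bash
python3 k.py
```

```text
top 197.0 cols 224.0 346.0 w 122.0 F [ 1.1 -0.2  0.4] T [-0.006 -0.069  0.033] tcp [0.5159 0.1944 0.1268] yaw 120.9 gap 0.0136
```

>>> jog_arm(
  moves=[
    {"fingers":0.84,"slide":[0,0,0],"angular":[0,0,-2]},
    {"fingers":0.84,"slide":[0,0,0],"angular":[0,0,-4]},
    {"fingers":0.84,"slide":[0,0,0],"angular":[0,0,-6]},
    {"fingers":0.84,"slide":[0,0,0],"angular":[0,0,-8]},
    {"fingers":0.84,"slide":[0,0,0],"angular":[0,0,-8]},
  ],
)

```text
clock: 15.17
tcp_pos: [0.5159, 0.1944, 0.1267]
orientation: [-0.0, 0.431, 0.902, -0.0]
wrist_force: [0.3, -0.6, 1.0]
finger_gap: 0.0135
grip_force: 0.2
```

```bash
python3 k.py
```

```text
top 198.0 cols 225.0 346.0 w 121.0 F [ 0.3 -0.6  1. ] T [ 0.035 -0.052  0.044] tcp [0.5159 0.1944 0.1267] yaw 128.9 gap 0.0135
```

>>> jog_arm(
  moves=[
    {"fingers":0.84,"slide":[0,0,0],"angular":[0,0,-2]},
    {"fingers":0.84,"slide":[0,0,0],"angular":[0,0,-4]},
    {"fingers":0.84,"slide":[0,0,0],"angular":[0,0,-6]},
    {"fingers":0.84,"slide":[0,0,0],"angular":[0,0,-8]},
    {"fingers":0.84,"slide":[0,0,0],"angular":[0,0,-8]},
  ],
)

```text
clock: 15.63
tcp_pos: [0.5159, 0.1944, 0.1268]
orientation: [-0.0, 0.367, 0.93, 0.0]
wrist_force: [1.4, 0.9, 0.8]
finger_gap: 0.0138
grip_force: 0.2
```

```bash
python3 k.py
```

```text
top 196.0 cols 226.0 343.0 w 117.0 F [1.4 0.9 0.8] T [ 0.041 -0.011  0.024] tcp [0.5159 0.1944 0.1268] yaw 136.9 gap 0.0138
```

>>> jog_arm(
  moves=[
    {"fingers":0.84,"slide":[0,0,2.5],"angular":[0,0,0]},
    {"fingers":0.84,"slide":[0,0,5],"angular":[0,0,0]},
    {"fingers":0.84,"slide":[0,0,5],"angular":[0,0,3]},
    {"fingers":0.84,"slide":[0,0,5],"angular":[0,0,6]},
    {"fingers":0.84,"slide":[0,0,5],"angular":[0,0,9]},
    {"fingers":0.84,"slide":[0,0,5],"angular":[0,0,12]},
    {"fingers":0.84,"slide":[0,0,5],"angular":[0,0,15]},
    {"fingers":0.84,"slide":[0,0,5],"angular":[0,0,18]},
    {"fingers":0.84,"slide":[0,0,5],"angular":[0,0,20]},
    {"fingers":0.84,"slide":[0,0,5],"angular":[0,0,20]},
  ],
)

```text
clock: 16.52
tcp_pos: [0.5158, 0.1944, 0.1214]
orientation: [-0.0, 0.524, 0.852, -0.0]
wrist_force: [1.0, 0.3, 0.4]
finger_gap: 0.0137
grip_force: 0.2
```

```bash
python3 k.py
```

```text
top 200.0 cols 224.0 344.0 w 120.0 F [1.  0.3 0.4] T [ 0.059 -0.063  0.005] tcp [0.5158 0.1944 0.1214] yaw 116.8 gap 0.0137
```

>>> jog_arm(
  moves=[
    {"fingers":0.84,"slide":[0,0,0],"angular":[0,0,3]},
    {"fingers":0.84,"slide":[0,0,0],"angular":[0,0,6]},
    {"fingers":0.84,"slide":[0,0,0],"angular":[0,0,9]},
    {"fingers":0.84,"slide":[0,0,0],"angular":[0,0,12]},
    {"fingers":0.84,"slide":[0,0,0],"angular":[0,0,12]},
  ],
)

```text
clock: 16.98
tcp_pos: [0.5158, 0.1943, 0.1216]
orientation: [-0.0, 0.609, 0.793, -0.0]
wrist_force: [0.1, 0.2, 0.2]
finger_gap: 0.0138
grip_force: 0.0
```

```bash
python3 k.py
```

```text
top 199.0 cols 224.0 344.0 w 120.0 F [0.1 0.2 0.2] T [-0.007 -0.051  0.024] tcp [0.5158 0.1943 0.1216] yaw 104.9 gap 0.0138
```

Free turning so far. Continue.

>>> jog_arm(
  moves=[
    {"fingers":0.84,"slide":[0,0,0],"angular":[0,0,3]},
    {"fingers":0.84,"slide":[0,0,0],"angular":[0,0,6]},
    {"fingers":0.84,"slide":[0,0,0],"angular":[0,0,9]},
    {"fingers":0.84,"slide":[0,0,0],"angular":[0,0,12]},
    {"fingers":0.84,"slide":[0,0,0],"angular":[0,0,15]},
    {"fingers":0.84,"slide":[0,0,0],"angular":[0,0,18]},
    {"fingers":0.84,"slide":[0,0,0],"angular":[0,0,18]},
  ],
)

```text
clock: 17.62
tcp_pos: [0.5159, 0.1943, 0.1217]
orientation: [0.0, 0.726, 0.688, -0.0]
wrist_force: [0.7, -0.1, -0.9]
finger_gap: 0.014
grip_force: 0.1
```

```bash
python3 k.py
```

```text
top 197.0 cols 224.0 344.0 w 120.0 F [ 0.7 -0.1 -0.9] T [-0.033 -0.033  0.013] tcp [0.5159 0.1943 0.1217] yaw 87.0 gap 0.014
```

>>> jog_arm(
  moves=[
    {"fingers":0.84,"slide":[0,0,0],"angular":[0,0,3]},
    {"fingers":0.84,"slide":[0,0,0],"angular":[0,0,6]},
    {"fingers":0.84,"slide":[0,0,0],"angular":[0,0,9]},
    {"fingers":0.84,"slide":[0,0,0],"angular":[0,0,12]},
    {"fingers":0.84,"slide":[0,0,0],"angular":[0,0,15]},
    {"fingers":0.84,"slide":[0,0,0],"angular":[0,0,18]},
    {"fingers":0.84,"slide":[0,0,0],"angular":[0,0,18]},
  ],
)

```text
clock: 18.25
tcp_pos: [0.5159, 0.1943, 0.1217]
orientation: [0.0, 0.824, 0.566, -0.0]
wrist_force: [-0.4, -0.9, -0.5]
finger_gap: 0.0136
grip_force: 0.1
```

```bash
python3 k.py
```

```text
top 195.0 cols 224.0 343.0 w 119.0 F [-0.4 -0.9 -0.5] T [ 0.003  0.006 -0.032] tcp [0.5159 0.1943 0.1217] yaw 69.0 gap 0.0136
```

>>> jog_arm(
  moves=[
    {"fingers":0.84,"slide":[0,0,0],"angular":[0,0,3]},
    {"fingers":0.84,"slide":[0,0,0],"angular":[0,0,6]},
    {"fingers":0.84,"slide":[0,0,0],"angular":[0,0,9]},
    {"fingers":0.84,"slide":[0,0,0],"angular":[0,0,12]},
    {"fingers":0.84,"slide":[0,0,0],"angular":[0,0,12]},
  ],
)

```text
clock: 18.72
tcp_pos: [0.5159, 0.1943, 0.1217]
orientation: [0.0, 0.879, 0.477, -0.0]
wrist_force: [0.5, 0.5, 0.6]
finger_gap: 0.0143
grip_force: 0.1
```

```bash
python3 k.py
```

```text
top 194.0 cols 224.0 342.0 w 118.0 F [0.5 0.5 0.6] T [-0.026 -0.021  0.039] tcp [0.5159 0.1943 0.1217] yaw 57.0 gap 0.0143
```

>>> jog_arm(
  moves=[
    {"fingers":0.84,"slide":[0,0,0],"angular":[0,0,2]},
    {"fingers":0.84,"slide":[0,0,0],"angular":[0,0,4]},
    {"fingers":0.84,"slide":[0,0,0],"angular":[0,0,6]},
    {"fingers":0.84,"slide":[0,0,0],"angular":[0,0,6]},
  ],
)

```text
clock: 19.1
tcp_pos: [0.5159, 0.1944, 0.1217]
orientation: [0.0, 0.902, 0.431, -0.0]
wrist_force: [-0.2, 0.1, 0.7]
finger_gap: 0.0137
grip_force: 0.0
```

```bash
python3 k.py
```

```text
top 194.0 cols 224.0 342.0 w 118.0 F [-0.2  0.1  0.7] T [0.023 0.059 0.009] tcp [0.5159 0.1944 0.1217] yaw 51.1 gap 0.0137
```

>>> jog_arm(
  moves=[
    {"fingers":0.84,"slide":[0,0,0],"angular":[0,0,2]},
    {"fingers":0.84,"slide":[0,0,0],"angular":[0,0,4]},
    {"fingers":0.84,"slide":[0,0,0],"angular":[0,0,4]},
  ],
)

```text
clock: 19.4
tcp_pos: [0.5159, 0.1943, 0.1217]
orientation: [0.0, 0.917, 0.399, -0.0]
wrist_force: [-0.6, 0.6, 0.1]
finger_gap: 0.0137
grip_force: 0.1
```

```bash
python3 k.py
```

```text
top 194.0 cols 224.0 342.0 w 118.0 F [-0.6  0.6  0.1] T [-0.009 -0.039  0.016] tcp [0.5159 0.1943 0.1217] yaw 47.0 gap 0.0137
```

>>> jog_arm(
  moves=[
    {"fingers":0.84,"slide":[0,0,0],"angular":[0,0,1.5]},
    {"fingers":0.84,"slide":[0,0,0],"angular":[0,0,3]},
    {"fingers":0.84,"slide":[0,0,0],"angular":[0,0,3]},
  ],
)

```text
clock: 19.7
tcp_pos: [0.5159, 0.1943, 0.1217]
orientation: [0.0, 0.927, 0.375, -0.0]
wrist_force: [0.8, 0.5, -0.2]
finger_gap: 0.0138
grip_force: 0.0
```

```bash
python3 k.py
```

```text
top 194.0 cols 224.0 342.0 w 118.0 F [ 0.8  0.5 -0.2] T [-0.001 -0.038  0.006] tcp [0.5159 0.1943 0.1217] yaw 44.0 gap 0.0138
```

>>> jog_arm(
  moves=[
    {"fingers":0.84,"slide":[0,0,0],"angular":[0,0,1.5]},
    {"fingers":0.84,"slide":[0,0,0],"angular":[0,0,3]},
    {"fingers":0.84,"slide":[0,0,0],"angular":[0,0,3]},
  ],
)

```text
clock: 20.0
tcp_pos: [0.5159, 0.1944, 0.1217]
orientation: [0.0, 0.937, 0.35, -0.0]
wrist_force: [-0.2, 0.8, -0.1]
finger_gap: 0.0134
grip_force: 0.2
```

```bash
python3 k.py
```

```text
top 194.0 cols 224.0 342.0 w 118.0 F [-0.2  0.8 -0.1] T [-0.018 -0.018  0.026] tcp [0.5159 0.1944 0.1217] yaw 41.0 gap 0.0134
```

>>> jog_arm(
  moves=[
    {"fingers":0.84,"slide":[0,0,0],"angular":[0,0,1.5]},
    {"fingers":0.84,"slide":[0,0,0],"angular":[0,0,3]},
    {"fingers":0.84,"slide":[0,0,0],"angular":[0,0,3]},
  ],
)

```text
clock: 20.3
tcp_pos: [0.5159, 0.1944, 0.1217]
orientation: [0.0, 0.946, 0.326, -0.0]
wrist_force: [0.3, -0.1, -1.2]
finger_gap: 0.014
grip_force: 0.2
```

```bash
python3 k.py
```

```text
top 194.0 cols 224.0 342.0 w 118.0 F [ 0.3 -0.1 -1.2] T [0.004 0.016 0.025] tcp [0.5159 0.1944 0.1217] yaw 38.0 gap 0.014
```

>>> jog_arm(
  moves=[
    {"fingers":0.84,"slide":[0,0,0],"angular":[0,0,1.5]},
    {"fingers":0.84,"slide":[0,0,0],"angular":[0,0,3]},
    {"fingers":0.84,"slide":[0,0,0],"angular":[0,0,3]},
  ],
)

```text
clock: 20.6
tcp_pos: [0.5161, 0.1944, 0.1218]
orientation: [0.0, 0.954, 0.301, 0.0]
wrist_force: [0.0, -0.5, 0.3]
finger_gap: 0.0139
grip_force: 0.5
```

```bash
python3 k.py
python3 - <<'E'
from h import *
p=read_camera('wrist');c=p['color'][150:350,160:410];cv2.imwrite('pics/w9.png',cv2.resize(c[:,:,::-1],(500,400),interpolation=2))
E
```

```text
top 193.0 cols 224.0 342.0 w 118.0 F [ 0.  -0.5  0.3] T [ 0.016 -0.124 -0.025] tcp [0.5161 0.1944 0.1218] yaw 35.0 gap 0.0139
```

View pics/w9.png

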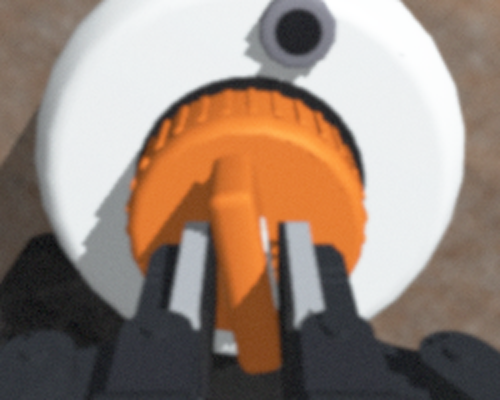

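>>> jog_arm(
  moves=[
    {"fingers":0.84,"slide":[0,0,0],"angular":[0,0,1.5]},
    {"fingers":0.84,"slide":[0,0,0],"angular":[0,0,2]},
    {"fingers":0.84,"slide":[0,0,0],"angular":[0,0,2]},
  ],
)

```text
clock: 20.95
tcp_pos: [0.5164, 0.1944, 0.1219]
orientation: [0.0, 0.959, 0.284, 0.0]
wrist_force: [0.9, -0.4, -0.1]
finger_gap: 0.0134
grip_force: 1.9
```

```bash
python3 k.py
```

```text
top 193.0 cols 224.0 342.0 w 118.0 F [ 0.9 -0.4 -0.1] T [-0.002 -0.296  0.053] tcp [0.5164 0.1944 0.1219] yaw 33.0 gap 0.0134
```

>>> jog_arm(
  moves=[
    {"fingers":0.84,"slide":[0,0,0],"angular":[0,0,1]},
    {"fingers":0.84,"slide":[0,0,0],"angular":[0,0,2]},
    {"fingers":0.84,"slide":[0,0,0],"angular":[0,0,2]},
  ],
)

```text
clock: 21.25
tcp_pos: [0.5167, 0.1944, 0.122]
orientation: [0.0, 0.964, 0.266, 0.001]
wrist_force: [3.4, -0.5, -0.5]
finger_gap: 0.0138
grip_force: 4.7
```

```bash
python3 k.py
```

```text
top 193.0 cols 224.0 342.0 w 118.0 F [ 3.4 -0.5 -0.5] T [ 0.009 -0.646  0.157] tcp [0.5167 0.1944 0.122 ] yaw 30.9 gap 0.0138
```

>>> jog_arm(
  moves=[
    {"fingers":0.84,"slide":[0,0,0],"angular":[0,0,0.6]},
    {"fingers":0.84,"slide":[0,0,0],"angular":[0,0,1.2]},
    {"fingers":0.84,"slide":[0,0,0],"angular":[0,0,1.2]},
  ],
)

```text
clock: 21.55
tcp_pos: [0.5165, 0.1944, 0.122]
orientation: [0.0, 0.967, 0.256, 0.001]
wrist_force: [3.9, -0.7, -0.4]
finger_gap: 0.014
grip_force: 8.6
```

```bash
python3 k.py
```

```text
top 193.0 cols 224.0 342.0 w 118.0 F [ 3.9 -0.7 -0.4] T [-0.062 -0.914  0.22 ] tcp [0.5165 0.1944 0.122 ] yaw 29.7 gap 0.014
```

>>> jog_arm(
  moves=[
    {"fingers":0.84,"slide":[0,0,0],"angular":[0,0,-3]},
    {"fingers":0.84,"slide":[0,0,0],"angular":[0,0,-7]},
    {"fingers":0.7,"slide":[0,0,0],"angular":[0,0,-9]},
    {"fingers":0.55,"slide":[0,0,0],"angular":[0,0,-9]},
    {"fingers":0.55,"slide":[0,0,0],"angular":[0,0,-9]},
    {"fingers":0.55,"slide":[0,0,-10],"angular":[0,0,-9]},
    {"fingers":0.55,"slide":[0,0,-30],"angular":[0,0,-9]},
    {"fingers":0.55,"slide":[0,0,-60],"angular":[0,0,-9]},
    {"fingers":0.55,"slide":[-30,0,-90],"angular":[0,0,-9]},
    {"fingers":0.55,"slide":[-50,0,-100],"angular":[0,0,-9]},
  ],
)

```text
clock: 22.43
tcp_pos: [0.4731, 0.1696, 0.226]
orientation: [0.0, 0.943, 0.332, 0.002]
wrist_force: [0.1, -0.2, -0.3]
finger_gap: 0.0386
grip_force: 0.0
```

```bash
cat > b.py <<'E'
from m import *
s=get_state();P=[read_camera(n) for n in('wrist','side','scene')]
T=[(n,i,z) for n,z in(('cap_grip',.114),('seat',.075)) for i in(0,1,2)]
for n,i,z in T:
    for r in tip_of(n,P[i])[:1]: print(n,i,round(r['p'],2),np.round(r['point']),np.round(atz(P[i],r['point'],z,s),4))
a=P[0]['color'][30:320,110:450];b=P[1]['color'][195:295,226:326];c=P[2]['color'][205:305,180:280]
f=lambda i,w,h:cv2.resize(i[:,:,::-1],(w,h),interpolation=2)
cv2.imwrite('pics/w10.png',cv2.hconcat([f(a,490,412),cv2.vconcat([f(b,300,206),f(c,300,206)])]))
E
python3 b.py
```

```text
cap_grip 0 0.71 [292. 137.] [0.5156 0.1963 0.114 ]
cap_grip 1 0.72 [279. 255.] [0.5113 0.197  0.114 ]
cap_grip 2 0.9 [229. 258.] [0.5147 0.1883 0.114 ]
seat 1 0.72 [277. 262.] [0.5193 0.1932 0.075 ]
seat 2 0.7 [231. 269.] [0.5098 0.1921 0.075 ]
```

View pics/w10.png

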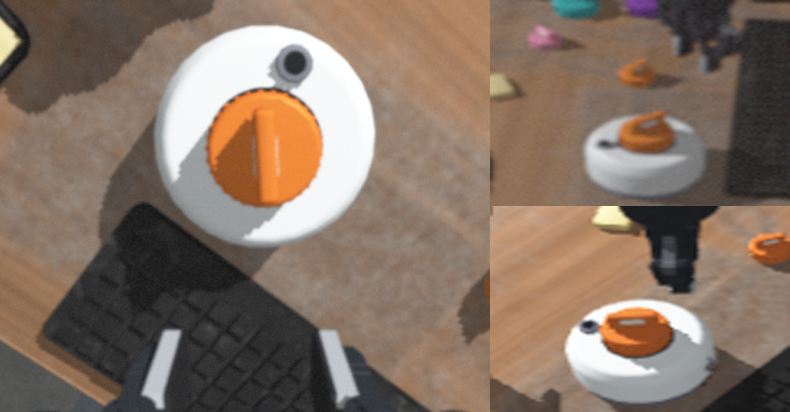

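```bash
python3 -c "
from workcell import *
print(hand_in())"
```

```text
the job is handed in; nothing more can be done
None
```

The orange cap is on the humidifier: it was set loose on the neck, backed off until it dropped into the gaps, then screwed clockwise to its stop (about 0.22 N m), and the job is handed in at about 22 s; I was given no verdict.

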